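Clamp a circuit board in its repair holder

ROBOT

A 7-joint arm with a two-finger parallel gripper is mounted at the origin on the work surface. World frame = base frame: x ahead of the robot, y to its left, z up, the work surface at z = 0. Lengths are in m, angles in degrees, forces in N, time in s.
With the tool pointing down it reaches from about 0.375 to 0.925 m from the base axis. Payload 3.1 kg.
Tool frame: the origin (TCP) lies midway between the tips of the shut fingers; the grasp point (between the pads) lies 19 mm behind it; z points along the fingers, y is the line along which they close (so a half turn about z gives the same grasp; the last joint's range is limited). The gripper opens to 85 mm and grips with 20 to 120 N. Pads are 22 mm wide; open, the fingers measure 114 mm over their backs; the gripper's body (76 mm by 85 mm) begins 54 mm behind the grasp point. The pads swing forward as they close: fully open they stand 13 mm farther back than shut.
Start: joints at [66.475, 21.939, 2.515, 91.553, -1.026, 66.532, -2.859], TCP at [0.2, -0.618, 0.231] pointing down, gripper open.
Joint ranges: [-149.38, 149.38], [-23.57, 123.04], [-84.95, 90], [0, 143.3], [-89.99, 269.99], [3.08, 112.72], [-163.45, 163.45]. Speed limits (degrees/s): [159.86, 159.86, 180, 180, 180, 180, 180].

INTERFACE

Orientations are given as a 3x3 rotation matrix whose columns are the frame's x, y, z axes.
In Python, from plant import readout, vision, r gives the robot as it stands.
- The arm moves only by the shell command python3 -m pendant 'ROWS' [FORCE]. ROWS is JSON, a list that holds one entry, the list of rows, each a list of 5 numbers: the shift along the tool's x, y, z in mm, then the turn about the tool's z in degrees, then the closure in counts, from 0 (fully open) to 255 (shut). In form: [[[x, y, z, turn, jaw], ...]]. A call has 1 to 12 rows; each row shifts and turns the commanded pose from where the row before left it, along the tool's axes as they then stand; what a row does not reach is not made up. A row lasts 1/12 s, in which the tool goes at most 41.7 mm and 7.16 degrees, less where a joint would pass 70% of its speed; a pose out of reach is approached as far as the arm can. A call is refused whole if a number of a shift passes 41.7 or a number of a turn 7.16, either way. A call with a gripper value outside its range is refused whole. The fingers move at their own pace and stop on an object; FORCE is the grip in N (left out, the last holds). Time passes only in rows, so rows that do not move let the fingers close. It gives the time, the measured TCP pose, the force, the opening and the grip force at its end, in the units of the state.
- readout.read_state(): the state, without advancing time (a new reading comes with each control period).
- vision.capture(name): name is "scene" or "side" or "wrist"; returns the picture (384x512x3 uint8, red, green, blue); there is no depth.
- vision.camera_model(name): a dict with "fx", "fy", "cx", "cy" (pixels), "world_to_cam" (4x4, takes a point from world to camera coordinates). Camera axes: x right, y up, looking along -z (the intrinsics and any distortion apply to the point x, -y, -z); pixel columns grow to the right and rows downward; lengths in m; the calibration is good to about 2 mm. A picture is of the moment at which its call begins: read the wrist's pose just before it. camera_model takes no time and is no camera call; for the wrist camera it gives the pose at the moment of the call.
- r.sign_off(): hands the job in; it is judged then, once.
The state is a dict: "time": time; "joint_pos": joint angles; "qd": joint speeds; "effort": joint torques, N m; "ee_pos": TCP position; "eef_rot": TCP orientation; "force": force on the tool from outside, world axes, zero at the start; "ft_torque": the same for the moment, N m; "grip_width": finger opening in m; "grasp_force": force on a finger pad.
Only numpy, scipy, OpenCV 4.12 (cv2) and the standard library are available. Lean on these libraries where they do the work, as an engineer would, in place of code of your own. Each camera call takes 0.05 s, during which the arm holds its last target. There are 200 camera calls.

TASK

The blue circuit board in the aluminium board holder is not yet clamped tight. Screw down both knurled knobs of the holder that has the board in it, turning each clockwise (seen from above) until it stops tight, then let go. Leave the identical empty holder alone.

Things in the scene. Friction and masses are not known exactly. Their poses are not given: they have to be found in the camera images.
- holder: Board holder with the blue circuit board in it, fixed to the bench: aluminium plate 190 (its x) x 100 x 16 mm, origin at the centre of its underside on the bench, z up. The board (100 x 66 x 2 mm) lies on its middle under two fixed steel clamp bars (44 x 80 mm, tops 24 mm above the bench), one at each end, each with a round knurled knob on top.
- spare_holder: An identical holder, with its two knobs but with no board in it, also fixed to the bench; same frame and sizes. To be left alone.
- knob_a (a joint): Turn (rad, clockwise from above positive) of the upright steel knob on the axis x = -65 mm, y = 0 of holder's frame; 36 mm diameter, 34 to 60 mm above the bench, on a 16 mm stem, slotted top. Starts loose, between 0 and 0.4; tight at its hard stop, 1.3. Light friction (0.06 N m), stays where it is left, does not noticeably sink.
- knob_b (a joint): The same for the identical knob at x = +65 mm, y = 0 of holder's frame; starts loose between 0 and 0.4, tight at its hard stop at 1.3 rad.

How it is judged:
By the outcome, as a careful person would: the job done as asked, in the order asked, and still so for the second after the job is handed in, with the robot touching nothing.
It also fails if it takes over 45 s, if anything falls off the work surface, if the arm or the gripper's body presses on something with over 40 N, if the wrist force passes 120 N, or if a joint passes its speed limit or range.

## Working session

There is one attempt and no reset: what is moved stays moved. The work goes in short steps, Python scripts to look and compute and a shell command to move; the robot and the scene stay as the last step left them, time stands still between calls to the robot, and variables do not carry over. Pictures are saved under pics/ and viewed, at most 10 in all, crops included, and the job is handed in when it is done.

```bash
mkdir -p pics; python3 - <<'E'
from plant import readout, vision, r
import cv2,numpy as np
s=readout.read_state();print(s['time'],s['ee_pos'],s['eef_rot'],s['grip_width'])
ims=[vision.capture(n) for n in("scene","side")]
for n,i in zip(("scene","side"),ims): cv2.imwrite(f"pics/{n}_raw.png",i[:,:,::-1]); m=vision.camera_model(n);print(n,m)
E
ls
```

```text
0.0 [ 0.19972957 -0.61755242  0.22987811] [[ 9.51454577e-01  3.07787815e-01 -9.21813587e-04]
 [ 3.07789173e-01 -9.51451378e-01  2.47005188e-03]
 [-1.16808937e-04 -2.63386641e-03 -9.99996525e-01]] 0.08567089401850496
scene {'fx': 379.40042721365506, 'fy': 379.40042721365506, 'cx': 250.15158034671467, 'cy': 184.79871146946874, 'world_to_cam': array([[ 0.44763507,  0.89410167,  0.01431948, -0.24640613],
       [-0.62445462,  0.30109309,  0.72069368,  0.30903494],
       [ 0.64006192, -0.33154964,  0.69310575, -1.18904728],
       [ 0.        ,  0.        ,  0.        ,  1.        ]])}
side {'fx': 447.85382912981964, 'fy': 447.85382912981964, 'cx': 260.3357873348312, 'cy': 195.09707464373335, 'world_to_cam': array([[ 9.99905806e-01, -9.31847152e-03, -1.00769769e-02,
        -5.46521839e-01],
       [ 1.37250002e-02,  6.75590775e-01,  7.37149054e-01,
        -5.05967311e-02],
       [-6.11898555e-05, -7.37217926e-01,  6.75655035e-01,
        -1.04321852e+00],
       [ 0.00000000e+00,  0.00000000e+00,  0.00000000e+00,
         1.00000000e+00]])}
pics
```

View pics/scene_raw.png

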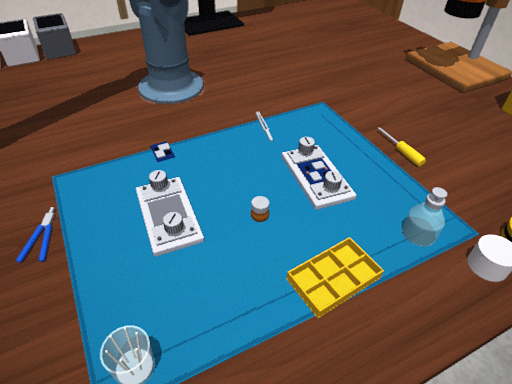

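View pics/side_raw.png

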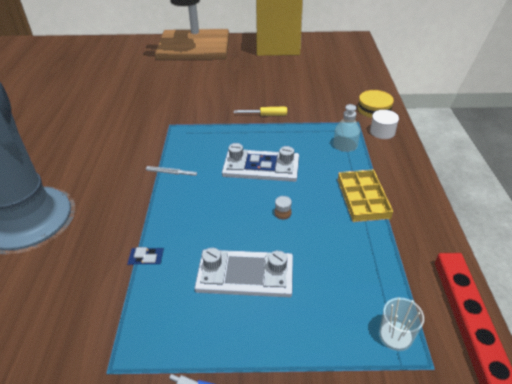

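The board holder is the far one: its knobs are at about (307,144) and (333,180) in scene, and (236,149) and (287,153) in side. The empty holder is the near one in the side view.

```bash
cat > h.py <<'E'
import numpy as np,cv2
def ray(m,u,v,z):
    W=m['world_to_cam'];R=W[:3,:3];c=-R.T@W[:3,3]
    d=R.T@np.array([(u-m['cx'])/m['fx'],-(v-m['cy'])/m['fy'],-1]);return c+d*(z-c[2])/d[2]
E
python3 - <<'E'
from h import *
from plant import vision
for n,P in(("scene",[(307,143),(333,178)]),("side",[(236,149),(287,152)])):
    m=vision.camera_model(n);p=[ray(m,u,v,.06) for u,v in P];print(n,p,np.linalg.norm(p[0]-p[1]),np.degrees(np.arctan2(*(p[1]-p[0])[1::-1])))
    i=cv2.imread(f"pics/{n}_raw.png");u,v=np.mean(P,0).astype(int);cv2.imwrite(f"pics/{n}_c.png",cv2.resize(i[v-40:v+40,u-50:u+50],(500,400),interpolation=2))
a,b=[cv2.imread(f"pics/{n}_c.png") for n in("scene","side")];cv2.imwrite("pics/both.png",np.vstack([a,b])[:,:] if 0 else cv2.resize(np.hstack([a,b]),(800,320)))
E
```

```text
scene [array([0.49246536, 0.17740498, 0.06      ]), array([0.61884755, 0.1613737 , 0.06      ])] 0.12739490025528286 -7.229224549927746
side [array([0.48741258, 0.17155919, 0.06      ]), array([0.61519279, 0.15615022, 0.06      ])] 0.12870593839408742 -6.876078864968871
```

View pics/both.png

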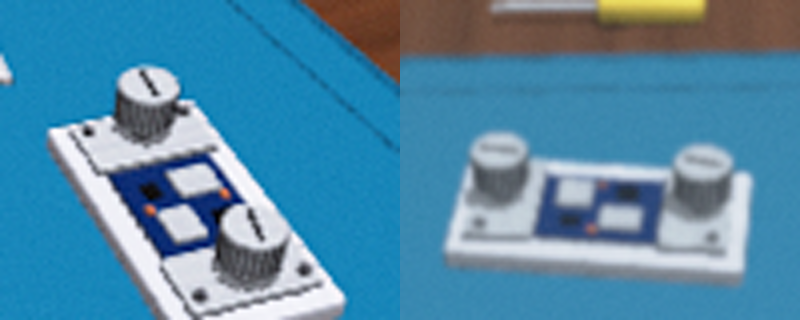

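The slotted tops are crisp here: scene tops at (307,141) and (334,175.5), side tops at (236,147) and (286.5,149.5). That puts the knobs at about (0.488, 0.178) and (0.616, 0.163). I'll start the approach in a wide arc.

```bash
python3 -m pendant '[[[30,-22,0,0,0],[30,-22,0,0,0],[30,-22,0,0,0],[30,-22,0,0,0],[30,-22,0,0,0],[30,-22,0,0,0],[30,-22,0,0,0],[30,-22,0,0,0],[30,-22,0,0,0],[30,-22,0,0,0],[30,-22,0,0,0],[30,-22,0,0,0]]]'
python3 - <<'E'
from h import *
from plant import vision,readout
for n,P in(("scene",[(307,140.8),(333.75,175.5)]),("side",[(235.7,146.7),(286.5,149.5)])):
    m=vision.camera_model(n);print([ray(m,u,v,.06).round(4) for u,v in P])
s=readout.read_state();print(s['time'],s['joint_pos'],s['ee_pos'])
E
```

```text
time: 1.1
ee_pos: [0.4616, -0.2547, 0.2309]
eef_rot: [[0.952, 0.308, -0.001], [0.308, -0.952, 0.0], [-0.001, -0.0, -1.0]]
force: [0.6, -0.9, 0.8]
grip_width: 0.0854
grasp_force: 0.0
[array([0.4853, 0.182 , 0.06  ]), array([0.6131, 0.1675, 0.06  ])]
[array([0.4864, 0.1813, 0.06  ]), array([0.6145, 0.1666, 0.06  ])]
1.1 [ 36.91060559   9.47608075 -13.7118628  107.79950768   2.51306247
  63.05189015 -49.84628642] [ 0.46162679 -0.25470583  0.23091396]
```

```bash
python3 -m pendant '[[[13,-34,0,0,0],[13,-34,0,0,0],[13,-34,0,0,0],[13,-34,0,0,0],[13,-34,0,0,0],[13,-34,0,0,0],[13,-34,0,0,0],[13,-34,0,0,0],[13,-34,0,0,0],[13,-34,0,0,0],[13,-34,0,0,0],[13,-34,0,0,0]]]'
python3 -m pendant '[[[0,0,0,-7,0],[0,0,0,-7,0],[0,0,0,-7,0],[0,0,0,-7,0],[0,0,0,-7,0],[0,0,0,-7,0],[0,0,0,-7,0],[0,0,0,-7,0],[0,0,0,-7,0],[0,0,0,-7,0],[0,0,0,-7,0],[0,0,0,-7,0]]]'
python3 -m pendant '[[[0,0,0,-7,0],[0,0,0,-7,0],[0,0,0,-7,0],[0,0,0,-7,0],[0,0,0,0,0],[0,0,0,0,0]]]'
python3 - <<'E'
from h import *
from plant import vision,readout
s=readout.read_state();m=vision.camera_model("wrist");i=vision.capture("wrist");cv2.imwrite("pics/w1.png",i[:,:,::-1])
print(s['time'],s['joint_pos'],s['ee_pos'],s['eef_rot'])
W=m['world_to_cam']
for p in [(0.486,.1816,.06),(.614,.167,.06)]:
    c=W[:3,:3]@np.array(p)+W[:3,3];print(m['cx']-m['fx']*c[0]/c[2],m['cy']+m['fy']*c[1]/c[2])
E
```

```text
time: 2.1
ee_pos: [0.4836, 0.1811, 0.231]
eef_rot: [[0.952, 0.307, -0.0], [0.307, -0.952, -0.001], [-0.001, 0.0, -1.0]]
force: [0.5, -0.4, 0.1]
grip_width: 0.0855
grasp_force: 0.0
time: 3.1
ee_pos: [0.4837, 0.1794, 0.2307]
eef_rot: [[-0.212, 0.977, -0.001], [0.977, 0.212, -0.0], [-0.0, -0.001, -1.0]]
force: [-0.1, 0.3, 0.4]
grip_width: 0.0852
grasp_force: 0.0
time: 3.6
ee_pos: [0.4838, 0.1795, 0.2309]
eef_rot: [[-0.639, 0.769, -0.001], [0.769, 0.639, -0.0], [0.0, -0.001, -1.0]]
force: [0.6, -0.2, 0.5]
grip_width: 0.0855
grasp_force: 0.0
3.6 [ 18.64772839  12.62681975 -48.2220127  107.9207012   10.42871177
  64.01702082   6.24436773] [0.48384993 0.17948291 0.23087553] [[-6.39288141e-01  7.68966770e-01 -8.82234051e-04]
 [ 7.68967140e-01  6.39288290e-01 -1.38256163e-04]
 [ 4.57687503e-04 -7.66794520e-04 -9.99999601e-01]]
262.35392075670035 173.02551397125046
348.2411196915845 261.12205507353076
```

View pics/w1.png

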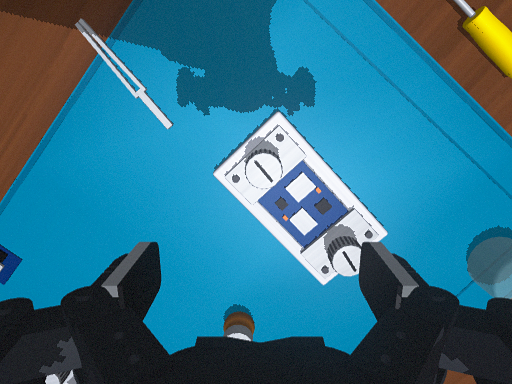

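Wrist view: the slotted top of knob A is at about (264,170) and B at (347,260), close to the predicted pixels. I'll refine both with rays.

```bash
python3 - <<'E'
from h import *
from plant import vision,readout
m=vision.camera_model("wrist");g=cv2.imread("pics/w1.png",0)
c=cv2.HoughCircles(cv2.medianBlur(g,3),cv2.HOUGH_GRADIENT,1,60,param1=120,param2=14,minRadius=14,maxRadius=22)[0];print(c[:6])
P=[min(c,key=lambda k:np.hypot(k[0]-u,k[1]-v)) for u,v in((264,170),(347,260))]
s=readout.read_state()
for p in P:
    w=ray(m,p[0],p[1],.06);print(p,w,s['eef_rot'].T@(w-s['ee_pos'])*1000)
for p in((264,170),(347,260)): print(ray(m,*p,.06))
E
```

```text
[[343.5 252.5  16.9]
 [263.5 173.5  20.3]]
[263.5 173.5  20.3] [0.48727466 0.18197962 0.06      ] [ -0.26523561   4.28589371 170.96700038]
[343.5 252.5  16.9] [0.60369967 0.17097942 0.06      ] [-83.16521636  86.76846189 170.89126172]
[0.48544175 0.18491943 0.06      ]
[0.61231452 0.16714857 0.06      ]
```

```bash
python3 -m pendant '[[[1.5,4,18,0,0],[0,0,20,0,0],[0,0,20,0,0],[0,0,20,0,0],[0,0,20,0,0],[0,0,20,0,0],[0,0,20,0,0],[0,0,20,0,0],[0,0,20,0,0],[0,0,20,0,0],[0,0,0,0,0],[0,0,0,0,0]]]' 40
python3 -m pendant '[[[0,0,0,0,255],[0,0,0,0,255],[0,0,0,0,255],[0,0,0,0,255],[0,0,0,0,255],[0,0,0,0,255],[0,0,0,0,255],[0,0,0,0,255]]]' 40
```

```text
time: 4.65
ee_pos: [0.4852, 0.1831, 0.0324]
eef_rot: [[-0.641, 0.768, -0.003], [0.768, 0.641, -0.001], [0.001, -0.003, -1.0]]
force: [0.6, -0.1, 0.3]
grip_width: 0.0854
grasp_force: 0.0
time: 5.32
ee_pos: [0.4859, 0.1826, 0.0345]
eef_rot: [[-0.641, 0.767, -0.001], [0.767, 0.641, -0.003], [-0.002, -0.002, -1.0]]
force: [-3.0, -2.2, 7.3]
grip_width: 0.0349
grasp_force: 39.7
```

```bash
python3 -m pendant '[[[0,0,0,6,255],[0,0,0,6,255],[0,0,0,6,255],[0,0,0,6,255],[0,0,0,6,255],[0,0,0,6,255],[0,0,0,6,255],[0,0,0,6,255],[0,0,0,0,255],[0,0,0,0,255]]]' 40
python3 -c "
from plant import readout
s=readout.read_state();print(s['ft_torque'],s['joint_pos'])"
```

```text
time: 6.15
ee_pos: [0.4854, 0.1824, 0.0345]
eef_rot: [[0.141, 0.99, -0.002], [0.99, -0.141, -0.003], [-0.003, -0.001, -1.0]]
force: [-4.0, -3.1, 8.5]
grip_width: 0.0346
grasp_force: 39.9
[-0.50737822  0.83233744 -0.01138152] [  0.20907744  26.84434771 -29.40633632 115.86571332  19.45081194
  42.18535037 -49.31642691]
```

```bash
for k in 1; do python3 -m pendant '[[[0,0,0,5,255],[0,0,0,5,255],[0,0,0,0,255]]]' 40; done
python3 -c "
from plant import readout
s=readout.read_state();print(s['ft_torque'])"
python3 -m pendant '[[[0,0,0,5,255],[0,0,0,5,255],[0,0,0,0,255]]]' 40
python3 -c "
from plant import readout
s=readout.read_state();print(s['ft_torque'])"
```

```text
time: 6.4
ee_pos: [0.4852, 0.1824, 0.0345]
eef_rot: [[0.314, 0.95, -0.002], [0.95, -0.314, -0.003], [-0.003, -0.001, -1.0]]
force: [-5.6, -3.3, 8.5]
grip_width: 0.0346
grasp_force: 39.9
[-0.51390255  0.84305213 -0.11329396]
time: 6.65
ee_pos: [0.4851, 0.1825, 0.0345]
eef_rot: [[0.474, 0.881, -0.002], [0.881, -0.474, -0.003], [-0.004, -0.001, -1.0]]
force: [-3.8, -2.3, 8.5]
grip_width: 0.0349
grasp_force: 39.9
[-0.51323616  0.99143916 -0.08204968]
```

```bash
python3 -m pendant '[[[0,0,0,4,255],[0,0,0,4,255],[0,0,0,0,255]]]' 40
python3 -c "
from plant import readout
s=readout.read_state();print(s['ft_torque'],s['joint_pos'][6])"
python3 -m pendant '[[[0,0,0,4,255],[0,0,0,4,255],[0,0,0,0,255],[0,0,0,0,255]]]' 40
python3 -c "
from plant import readout
s=readout.read_state();print(s['ft_torque'],s['joint_pos'][6])"
```

```text
time: 6.9
ee_pos: [0.486, 0.1837, 0.0344]
eef_rot: [[0.588, 0.809, 0.0], [0.809, -0.588, -0.001], [-0.001, 0.001, -1.0]]
force: [-3.1, -1.2, 7.2]
grip_width: 0.0346
grasp_force: 40.1
[-0.16405993  0.57543901  0.17325207] -73.92909340302181
time: 7.23
ee_pos: [0.4877, 0.1854, 0.0345]
eef_rot: [[0.693, 0.721, 0.004], [0.721, -0.693, 0.003], [0.004, 0.001, -1.0]]
force: [0.1, 2.1, 3.0]
grip_width: 0.0349
grasp_force: 40.5
[ 0.63487658 -0.14582496  0.30612193] -80.84883531218723
```

Torque rose at the end, and 84° was turned against 74.5° at most. I'll release, lift and check.

```bash
python3 -m pendant '[[[0,0,0,0,0],[0,0,0,0,0],[0,0,0,0,0],[0,0,0,0,0],[0,0,0,0,0],[0,0,0,0,0]]]'
python3 -m pendant '[[[0,0,-20,0,0],[0,0,-20,0,0],[0,0,-25,0,0],[0,0,-25,-7,0],[0,0,-25,-7,0],[0,0,-25,-7,0],[0,0,-25,-7,0],[0,0,-25,-7,0],[0,0,-10,-7,0],[0,0,0,-7,0],[0,0,0,-7,0],[0,0,0,-7,0]]]'
python3 -m pendant '[[[0,0,0,-7,0],[0,0,0,-7,0],[0,0,0,-7,0],[0,0,0,0,0],[0,0,0,0,0]]]'
python3 - <<'E'
from h import *
from plant import vision,readout
s=readout.read_state();m=vision.camera_model("wrist");i=vision.capture("wrist")[:,:,::-1];cv2.imwrite("pics/w2.png",i)
W=m['world_to_cam'];q=[]
for p in [(0.486,.183,.06),(.6135,.167,.06)]:
    c=W[:3,:3]@np.array(p)+W[:3,3];q.append((int(m['cx']-m['fx']*c[0]/c[2]),int(m['cy']+m['fy']*c[1]/c[2])))
print(s['ee_pos'],s['eef_rot'],s['force'],q)
a=cv2.imread("pics/w1.png");f=lambda im,u,v:cv2.resize(im[v-32:v+32,u-32:u+32],(300,300),interpolation=cv2.INTER_CUBIC)
cv2.imwrite("pics/cmp.png",np.vstack([np.hstack([f(a,263,171),f(i,*q[0])]),np.hstack([f(a,347,260),f(i,*q[1])])]))
E
```

```text
time: 7.73
ee_pos: [0.4861, 0.183, 0.033]
eef_rot: [[0.696, 0.718, -0.001], [0.718, -0.696, -0.0], [-0.001, -0.0, -1.0]]
force: [0.2, 0.1, 0.4]
grip_width: 0.0853
grasp_force: 0.0
time: 8.73
ee_pos: [0.4863, 0.1833, 0.2337]
eef_rot: [[-0.33, 0.944, 0.001], [0.944, 0.33, -0.0], [-0.0, 0.0, -1.0]]
force: [-0.4, 0.3, -0.4]
grip_width: 0.0851
grasp_force: 0.0
time: 9.15
ee_pos: [0.4861, 0.1832, 0.2331]
eef_rot: [[-0.639, 0.769, -0.0], [0.769, 0.639, -0.0], [0.0, -0.0, -1.0]]
force: [0.1, -0.4, -0.1]
grip_width: 0.0851
grasp_force: 0.0
[0.48609118 0.18323942 0.23308827] [[-6.39333936e-01  7.68929085e-01 -4.24318236e-04]
 [ 7.68929189e-01  6.39333930e-01 -1.67619469e-04]
 [ 1.42393560e-04 -4.33435492e-04 -9.99999896e-01]] [ 0.06717406 -0.4030236  -0.06959067] [(258, 172), (343, 261)]
```

View pics/cmp.png

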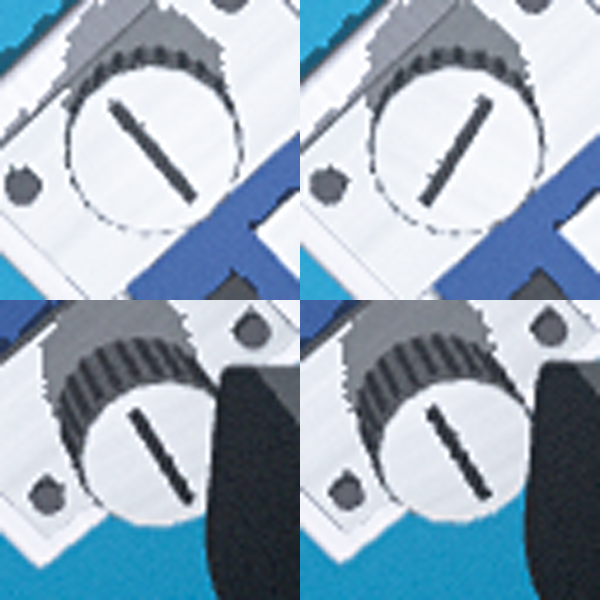

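Knob A's slot turned about 71° clockwise and now stands about 75° from the holder's long axis, which is its stop. B's slot is at about 11°, so it has about 63° to go. Moving to B.

```bash
python3 -m pendant '[[[-23.5,22,0,0,0],[-23.5,22,0,0,0],[-23.5,22,0,0,0],[-23.5,22,0,0,0],[0,0,20,0,0],[0,0,20,0,0],[0,0,20,0,0],[0,0,20,0,0],[0,0,0,0,0]]]'
python3 - <<'E'
from h import *
from plant import vision,readout
s=readout.read_state();m=vision.camera_model("wrist");i=vision.capture("wrist")[:,:,::-1];cv2.imwrite("pics/w3.png",i)
W=m['world_to_cam']
for p in [(0.486,.183,.06),(.614,.167,.06)]:
    c=W[:3,:3]@np.array(p)+W[:3,3];print(m['cx']-m['fx']*c[0]/c[2],m['cy']+m['fy']*c[1]/c[2])
print(s['ee_pos'])
E
```

```text
time: 9.95
ee_pos: [0.6107, 0.1663, 0.148]
eef_rot: [[-0.64, 0.768, -0.009], [0.768, 0.64, -0.003], [0.004, -0.009, -1.0]]
force: [-1.7, -0.0, -1.0]
grip_width: 0.0851
grasp_force: 0.0
129.83525826685857 60.755729306272826
264.15069085506997 199.55878513815077
[0.61065301 0.16625111 0.14800912]
```

View pics/w3.png

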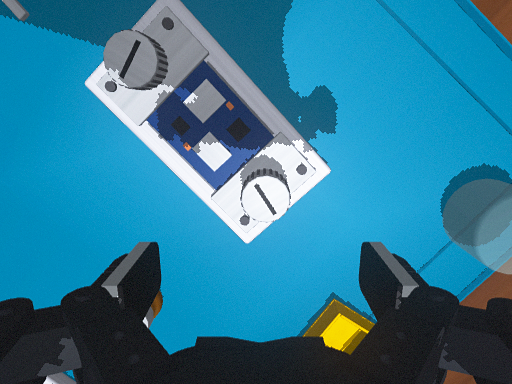

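Knob B is at (265,198), within 2 px of the prediction. Descending, gripping and turning.

```bash
python3 -m pendant '[[[0,0,0,0,0],[0,0,20,0,0],[0,0,20,0,0],[0,0,20,0,0],[0,0,20,0,0],[0,0,20,0,0],[0,0,19,0,0],[0,0,0,0,0],[0,0,0,0,0]]]'
python3 -m pendant '[[[0,0,0,0,255],[0,0,0,0,255],[0,0,0,0,255],[0,0,0,0,255],[0,0,0,0,255],[0,0,0,0,255],[0,0,0,0,255],[0,0,0,0,255]]]' 40
python3 -c "
from plant import readout
s=readout.read_state();print(s['ft_torque'],s['joint_pos'])"
```

```text
time: 10.75
ee_pos: [0.6145, 0.1679, 0.035]
eef_rot: [[-0.641, 0.767, 0.0], [0.767, 0.641, 0.0], [-0.0, 0.0, -1.0]]
force: [0.3, 0.7, 1.1]
grip_width: 0.0853
grasp_force: 0.0
time: 11.42
ee_pos: [0.6142, 0.1674, 0.0359]
eef_rot: [[-0.641, 0.767, 0.0], [0.767, 0.641, -0.001], [-0.001, -0.001, -1.0]]
force: [-1.9, -1.4, 6.6]
grip_width: 0.0347
grasp_force: 40.2
[-0.35870862  0.58488834 -0.00784495] [  2.43060478  36.60407205 -27.7345622   99.37024825  21.53688757
  49.38474939   5.03610322]
```

```bash
python3 -m pendant '[[[0,0,0,6,255],[0,0,0,6,255],[0,0,0,6,255],[0,0,0,6,255],[0,0,0,6,255],[0,0,0,6,255],[0,0,0,6,255],[0,0,0,6,255],[0,0,0,6,255],[0,0,0,0,255]]]' 40
python3 -m pendant '[[[0,0,0,5,255],[0,0,0,5,255],[0,0,0,5,255],[0,0,0,5,255],[0,0,0,0,255],[0,0,0,0,255]]]' 40
python3 -c "
from plant import readout
s=readout.read_state();print(s['ft_torque'],s['joint_pos'][6])"
```

```text
time: 12.25
ee_pos: [0.6146, 0.1675, 0.0359]
eef_rot: [[0.245, 0.969, 0.001], [0.969, -0.245, -0.001], [-0.001, 0.001, -1.0]]
force: [-2.5, -0.8, 6.3]
grip_width: 0.0346
grasp_force: 40.3
time: 12.75
ee_pos: [0.6166, 0.1701, 0.0359]
eef_rot: [[0.557, 0.83, 0.006], [0.83, -0.557, 0.004], [0.006, 0.003, -1.0]]
force: [3.8, 2.6, 1.9]
grip_width: 0.0348
grasp_force: 40.3
[ 0.67840872 -0.75007332 -0.06133225] -59.505182964161264
```

```bash
python3 -m pendant '[[[0,0,0,4,255],[0,0,0,0,255],[0,0,0,0,0],[0,0,0,0,0],[0,0,0,0,0],[0,0,0,0,0],[0,0,0,0,0],[0,0,0,0,0]]]'
python3 -m pendant '[[[0,0,-20,0,0],[0,0,-20,0,0],[0,0,-25,0,0],[0,0,-25,-7,0],[0,0,-25,-7,0],[0,0,-25,-7,0],[0,0,-25,-7,0],[0,0,-25,-7,0],[0,0,-10,-7,0],[0,0,0,-7,0],[0,0,0,-7,0],[0,0,0,-7,0]]]'
python3 -m pendant '[[[0,0,0,-7,0],[0,0,0,-7,0],[0,0,0,0,0],[0,0,0,0,0],[0,0,0,0,0]]]'
python3 - <<'E'
from h import *
from plant import vision
i=vision.capture("wrist")[:,:,::-1];cv2.imwrite("pics/w4.png",i);m=vision.camera_model("wrist")
W=m['world_to_cam'];q=[]
for p in [(0.486,.183,.06),(.6145,.1675,.06)]:
    c=W[:3,:3]@np.array(p)+W[:3,3];q.append((int(m['cx']-m['fx']*c[0]/c[2]),int(m['cy']+m['fy']*c[1]/c[2])))
d=np.subtract(q[1],q[0]);print(q,np.degrees(np.arctan2(d[1],d[0])))
f=lambda u,v:cv2.resize(i[max(v-32,0):v+32,u-32:u+32],(400,400),interpolation=cv2.INTER_CUBIC)
cv2.imwrite("pics/cmp2.png",np.hstack([f(*x) for x in q]))
E
```

```text
time: 13.42
ee_pos: [0.6136, 0.1673, 0.0339]
eef_rot: [[0.617, 0.787, -0.001], [0.787, -0.617, -0.001], [-0.001, -0.001, -1.0]]
force: [-0.1, 0.2, -0.4]
grip_width: 0.0851
grasp_force: 0.0
time: 14.42
ee_pos: [0.614, 0.1676, 0.2348]
eef_rot: [[-0.427, 0.904, 0.0], [0.904, 0.427, -0.0], [-0.0, 0.0, -1.0]]
force: [-0.0, 0.1, 0.6]
grip_width: 0.0853
grasp_force: 0.0
time: 14.83
ee_pos: [0.614, 0.1676, 0.2342]
eef_rot: [[-0.626, 0.78, -0.0], [0.78, 0.626, -0.0], [0.0, -0.0, -1.0]]
force: [-0.4, 0.3, -0.5]
grip_width: 0.0856
grasp_force: 0.0
[(158, 72), (259, 173)] 45.0
```

View pics/cmp2.png

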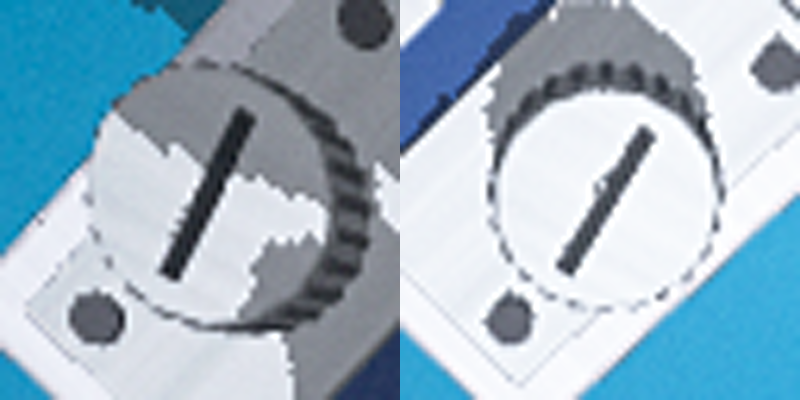

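B's slot in the crop runs (648,130)–(568,270), which is about 75° from the holder axis. A's looks like about 69°, seen off-centre. I'll undo the perspective with rays before handing in.

```bash
python3 - <<'E'
from h import *
from plant import vision
m=vision.camera_model("wrist");k=64/400
g=lambda q,a:ray(m,q[0]-32+a[0]*k,q[1]-32+a[1]*k,.06)[:2]
A=[g((158,72),p) for p in((245,112),(170,278))];B=[g((259,173),p) for p in((248,130),(168,270))]
an=lambda p,q:np.degrees(np.arctan2(*(q-p)[::-1]))
ax=an(np.mean(A,0),np.mean(B,0));print(ax,[(ax-an(*x))%180 for x in(A,B)])
E
```

```text
-6.962725125174119 [np.float64(73.39278751055403), np.float64(73.46592817426678)]
```

Both slots sit at the same angle, about 73.4° against the 74.5° stop. That matches the stop within measuring error, and both turns overran it.

```bash
python3 -c "
from plant import r
print(r.sign_off())"
```

```text
the job is handed in; nothing more can be done
None
```

Both knobs of the holder with the board were turned clockwise until the gripper slipped at the stop (slots at about 73.4°, stop 74.5°) and released; the empty holder was not touched, and the job was handed in at about 15 s, with no verdict returned.

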